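# Probe tweezers on the measuring cell

## Robot

A 7-joint arm with a two-finger parallel gripper is mounted at the origin on a cart in front of the work surface, level with it; the furniture and walls round the work are solid. World frame = base frame: x ahead of the robot, y to its left, z up, the work surface at z = 0. Lengths are in mm, angles in degrees, forces in N, time in s.
With the tool pointing down it reaches from about 400 to 875 mm from the base axis. Payload 19.3 kg.
Tool frame: the origin (TCP) lies at the very end of the fingers, on their centre line; the grasp point (between the pads) lies hold_point_z behind it (hold_point_z is the distance from the TCP to the grasp point, in mm); z points along the fingers, y is the line along which they close (so a half turn about z gives the same grasp; the last joint's range is limited). The gripper opens to 85 mm and grips with 20 to 120 N. Pads are 22 mm wide; open, the fingers measure 114 mm over their backs; the gripper's body (76 mm by 85 mm) begins 54 mm behind the grasp point. The pads swing forward as they close: fully open they stand 13 mm farther back than shut.
Start: joints at [68.113, 29.874, -2.08, 91.645, 1.215, 58.505, -6.463], TCP at [191.705, -594.865, 231.291] pointing down, gripper open.
Joint ranges: [-166.77, 166.77], [-17.47, 122.26], [-85.68, 81.53], [9.62, 139.38], [-72.42, 252.41], [9.2, 110.78], [-144.41, 144.41]. Speed limits (degrees/s): [108.29, 108.29, 136.94, 136.94, 172.46, 172.46, 172.46].

## Interface

Orientations are given as a 3x3 rotation matrix whose columns are the frame's x, y, z axes.
In Python, from bench import * gives the robot as it stands. The module is installed in compiled form; this text tells all that it offers.
- The arm moves only by the shell command python3 -m handwheel 'ROWS'. ROWS is text: rows parted by semicolons, each of 5 numbers parted by spaces: the finger opening in cm, from 0 to 8.54, then the shift along the tool's x, y, z in cm, then the turn about the tool's z in degrees. A call has 1 to 12 rows; each row shifts and turns the commanded pose from where the row before left it, along the tool's axes as they then stand; what a row does not reach is not made up. A row lasts 1/8 s, in which the tool goes at most 62.5 mm and 10.7 degrees, less where a joint would pass 70% of its speed; a pose out of reach is approached as far as the arm can. A call with a gripper value outside its range is refused whole. The fingers move at their own pace and stop on an object; the grip force is fixed at half the most. Time passes only in rows, so rows that do not move let the fingers close. It gives the time, the measured TCP pose, the force, the opening and the grip force at its end, in the units of the state.
- observe(): the state, without advancing time (a new reading comes with each control period).
- camera(name): name is "scene" or "top" or "wrist"; returns the picture (400x640x3 uint8, red, green, blue); there is no depth.
- get_calibration(name): a dict with "mtx" (3x3 intrinsics, pixels), "R" (3x3) and "t" (3): a world point X has camera coordinates R X + t. Camera axes: x right, y down, z forward; pixel columns grow to the right and rows downward; lengths in mm; the calibration is good to about 2 mm. A picture is of the moment at which its call begins: read the wrist's pose just before it. get_calibration takes no time and is no camera call; for the wrist camera it gives the pose at the moment of the call.
- hand_in(): hands the job in; it is judged then, once.
The state is a dict: "time": time; "q": joint angles; "dq": joint speeds; "joint_torque": joint torques, N m; "tcp_pos": TCP position; "orientation": TCP orientation; "contact_force": force on the tool from outside, world axes, zero at the start; "wrist_torque": the same for the moment, N m; "grip_width": opening from 0.0 (shut) to 1.0 (fully open); "grasp_force": force on a finger pad.
Only numpy, scipy, OpenCV 4.12 (cv2) and the standard library are available. Lean on these libraries where they do the work, as an engineer would, in place of code of your own. Each camera call takes 0.05 s, during which the arm holds its last target. There are 200 camera calls.

## Task

Pick up the sprung probe tweezers by their coloured grip sleeves and, in the air, squeeze them until the tips are as far apart as the centres of the two brass studs on the measuring cell (20 mm), never letting the tips meet. Then set one tip on the middle of each stud, press both studs gently part of the way down (about half their travel, not to the stop), and finish while still holding the tweezers there, level, with gap and pressure steady; leave the tin, eraser and marker where they are.

Things in the scene. Friction and masses are not known exactly. Their poses are not given: they have to be found in the camera images.
- tweezers_grip (a point): Centre of the grip zone of the sprung tweezers, midway between the arms and half-way up (16 mm above their underside). x points to the tips, y to the left (red) arm, z up. A sleeve on each arm, red left, blue right, runs from x = -19 to +15 mm, 18 mm high. Over the sleeves' outsides: about 52 mm free; 38 mm, sleeves parallel, at the wanted gap.
- tweezers: The tweezers: loose, about 50 g, 130 mm long, lying flat; origin 16 mm below tweezers_grip, same axes. A black end cap (22 x 34 x 24 mm) 81 mm behind it (-x) joins the arms, which turn about pivots 70 mm behind it, 12 mm either side of the middle. Squeezing at the sleeves takes 7 N at first, 13 N at the wanted gap, 17 N at the stop; released, they spring open.
- tip_left (a point): Underside of the left brass tip (5 mm thick, round end), level with the tweezers' underside, about 34 mm ahead (+x) of tweezers_grip, so 16 mm below it. Tips are 41 mm apart (left to right point) when free.
- tip_right (a point): The same on the right arm. The distance between tip_left and tip_right is the tip gap.
- squeeze_left (a joint): Angle of the left arm (rad); the right arm always turns equally. 0 = sprung fully open (tip gap 41 mm), 0.10 = tip gap 20 mm, 0.172 = tips touching (5 mm between their centres).
- cell: Measuring cell, fixed: grey box 80 mm (x) x 64 mm (y), white top 30 mm above the bench; origin at the centre of its underside. Two brass studs stand near its front (-x) edge, 22 mm before the centre, 10 mm either side of the middle; black lines behind them mark the 20 mm gap. Two socket posts (red, blue), 6 mm high, stand 26 mm behind the centre.
- stud_left (a point): Centre of the flat top of the left (+y of the cell) brass stud, 13 mm in diameter, 38 mm above the bench when free; moves down with the stud.
- stud_right (a point): The same on the right stud, 20 mm from the left one.
- press_left (a joint): How far the left stud is pressed down (m): 0 free, 0.006 at the stop. Spring: 0.4 N at first touch, 0.7 N half-way, 1.1 N at the stop.
- press_right (a joint): The same for the right stud.
- tin: Bystander: round aluminium sample tin with lid, 67 mm wide, 44 mm high, loose; origin at the centre of its underside.
- eraser: Bystander: eraser in a blue sleeve, 23 x 52 x 14 mm, loose; origin at the centre of its underside.
- marker: Bystander: white felt marker with a blue cap, 137 mm long, 12 mm thick, loose; origin at the middle of its underside.
Not all that is in view belongs to the job. Leave any orange look-alike of the tweezers alone.

How it is judged:
By the outcome, as a careful person would: the job done as asked, in the order asked, and still so for the second after the job is handed in, while the arm keeps its last pose, push and grip.
It also fails if it takes over 43 s, if anything falls off the work surface, if the arm or the gripper's body presses on something with over 40 N, if the wrist force passes 120 N, or if a joint passes its speed limit or range.

## Working session

There is one attempt and no reset: what is moved stays moved. The work goes in short steps, Python scripts to look and compute and a shell command to move; the robot and the scene stay as the last step left them, time stands still between calls to the robot, and variables do not carry over. Pictures are saved under pics/ and viewed, at most 10 in all, crops included, and the job is handed in when it is done.

View pics/top0.png

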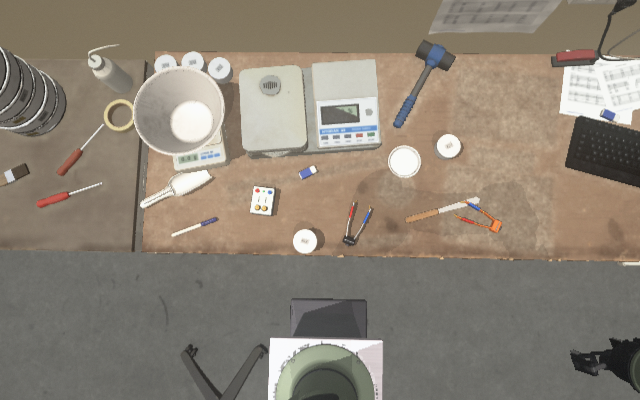

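View pics/scene0.png

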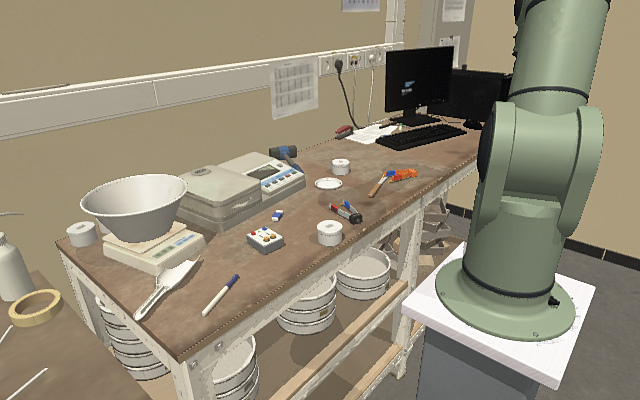

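The top view shows two candidates for the tweezers:
- The pair with red and blue sleeves and a black cap at about (350,239), arms up to (353,205) and (371,210).
- The orange look-alike at (495,225).

The red screwdrivers at left are not candidates. I choose the black-capped pair. The cell is at (263,200) with brass studs on its near edge, the tin at (305,240), the eraser at (307,172) and the marker at (195,227).

```bash
cat > h.py <<'E'
from bench import *
import cv2,numpy as np
def ray(c,px,z):
    d=c["R"].T@np.linalg.inv(c["mtx"])@np.array([px[0],px[1],1.]);o=-c["R"].T@c["t"]
    return o+d*(z-o[2])/d[2]
def proj(c,X):
    p=c["mtx"]@(np.array(c["R"])@X+c["t"]);return p[:2]/p[2]
def blobs(im,name,box,minA=6):
    h=cv2.cvtColor(im,cv2.COLOR_RGB2HSV).astype(int);H,S,V=h[...,0],h[...,1],h[...,2]
    m={"red":((H<8)|(H>172))&(S>140)&(V>70),"blue":(H>100)&(H<130)&(S>110)&(V>50),"black":V<45,
       "brass":(H>14)&(H<32)&(S>110)&(V>90),"white":(S<40)&(V>170)}[name].astype(np.uint8)
    k=np.zeros_like(m);x0,y0,x1,y1=box;k[y0:y1,x0:x1]=1
    n,l,st,ce=cv2.connectedComponentsWithStats(m*k)
    return [(st[i,4],ce[i].round(1),cv2.minAreaRect(np.argwhere(l==i)[:,::-1].astype(np.float32))) for i in range(1,n) if st[i,4]>=minA]
E
python3 - <<'E'
from h import *
c=get_calibration("top");im=cv2.imread("pics/top0.png")[:,:,::-1]
for n,b,z in [("red",(335,195,385,250),16),("blue",(335,195,385,250),16),("black",(335,225,370,250),24),("white",(245,180,280,220),30),("red",(245,180,280,220),36),("blue",(245,180,280,220),36),("brass",(245,180,280,220),38)]:
    for a,p,r in blobs(im,n,b,3): print(n,a,p,ray(c,p,z).round(0),np.round(r[1],1),round(r[2]))
print(hold_point_z,ray(c,(305,240),44).round())
a=cv2.resize(im[185:255,330:390],None,fx=6,fy=6,interpolation=2);b=cv2.resize(im[175:245,240:300],None,fx=6,fy=6,interpolation=2)
cv2.imwrite("pics/crop0.png",np.hstack([a,b]))
E
```

```text
red 24 [350.9 211.2] [509. -67.  16.] [ 1.9 10.4] 14
blue 25 [365.8 217.4] [ 492. -110.   16.] [ 1.8 11.2] 27
white 477 [261.7 200.1] [536. 189.  30.] [20.9 27.3] 8
red 6 [257.3 190.2] [563. 201.  36.] [2. 2.] 90
blue 6 [269.2 192. ] [559. 167.  36.] [2. 2.] 90
brass 15 [256.9 207.5] [514. 200.  38.] [4. 3.] 0
brass 16 [263.9 208.3] [512. 180.  38.] [3.5 3.5] 45
18.700000000000003 [424.  61.  44.]
```

View pics/crop0.png

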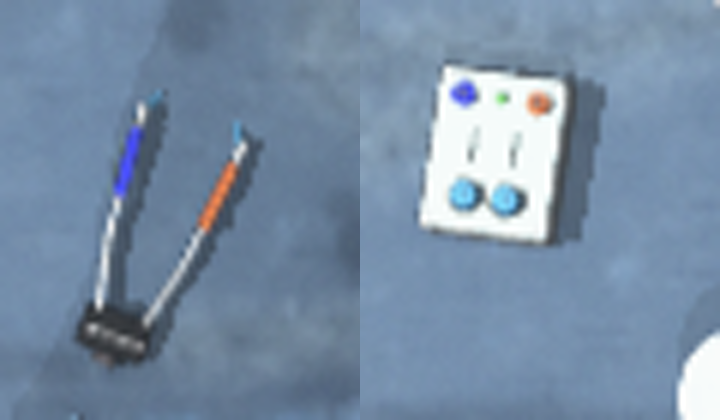

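The chosen pair has the red sleeve on its left, the blue on its right and a black cap, so the choice is confirmed (the crop's red and blue are swapped). The centre is about (500,-88) with yaw about -21.6°. The sleeve spacing of 46 mm fits. The studs are 20 mm apart, and the cell yaw is about -6.5°.

```bash
python3 -m handwheel '8.5 3.75 -3.2 0 0;8.5 3.75 -3.2 0 0;8.5 3.75 -3.2 0 0;8.5 3.75 -3.2 0 0;8.5 3.75 -3.2 0 0;8.5 3.75 -3.2 0 0;8.5 3.75 -3.2 0 0;8.5 3.75 -3.2 0 0;8.5 3.75 -3.2 0 0;8.5 3.75 -3.2 0 0;8.5 3.75 -3.2 0 0;8.5 3.75 -3.2 0 0'
python3 -m handwheel '8.5 0 0 0 10;8.5 0 0 0 10;8.5 0 0 0 10;8.5 0 0 0 9.5;8.5 0 0 0 0;8.5 0 0 0 0'
python3 - <<'E'
from h import *
s=observe();c=get_calibration("wrist");im=camera("wrist")
print(s["tcp_pos"],np.degrees(np.arctan2(s["orientation"][1][0],s["orientation"][0][0])),s["q"])
cv2.imwrite("pics/w1.png",im[:,:,::-1])
for n,z in (("red",25),("blue",25),("black",24),("brass",5)):
    for a,p,r in blobs(im,n,(0,0,640,400),60): print(n,a,p,ray(c,p,z).round(1),np.round(r[1]),round(r[2]))
E
```

```text
time: 1.6
tcp_pos: [502.8, -89.9, 231.2]
orientation: [[0.952, 0.307, -0.0], [0.307, -0.952, -0.0], [-0.0, -0.0, -1.0]]
contact_force: [0.3, -1.0, 0.2]
grip_width: 0.997
grasp_force: 0.0
time: 2.35
tcp_pos: [502.2, -91.3, 231.2]
orientation: [[0.931, -0.365, -0.0], [-0.365, -0.931, 0.0], [-0.0, 0.0, -1.0]]
contact_force: [0.2, -0.4, -0.7]
grip_width: 0.997
grasp_force: 0.0
[502.18626218 -91.27069828 231.23195523] -21.40668122212701 [   8.47657063   19.58324973   -6.14166698  108.53646491    2.60455211
   52.02166993 -110.32274722]
red 242 [608.8  75.6] [ 491.3 -392.9   25. ] [ 7. 45.] 87
red 207 [293.3 176.9] [510.8 -67.2  25. ] [32.  7.] 82
red 91 [ 42.3 221.8] [565.5 210.4  25. ] [ 9. 13.] 63
blue 395 [620.7  26.4] [ 531.5 -409.2   25. ] [42. 13.] 12
blue 522 [136.2 125.3] [618.6  60.9  25. ] [26. 29.] 34
blue 180 [335.5 176.1] [ 495.2 -109.3   25. ] [ 6. 31.] 6
blue 92 [ 72.4 213.8] [561.3 174.2  25. ] [10. 12.] 63
blue 84 [ 11.3 310.9] [483.1 311.2  25. ] [ 8. 28.] 43
black 119 [315.9 233.4] [441.8 -65.9  24. ] [ 7. 17.] 90
black 38630 [317.2 358.3] [283.7  -5.4  24. ] [639. 139.] 0
brass 155 [588.1  23.7] [ 543.5 -396.1    5. ] [ 6. 41.] 77
brass 153 [572.7  74.7] [ 501.2 -374.1    5. ] [35.  7.] 9
brass 1703 [475.6 110.3] [ 503.2 -272.3    5. ] [ 18. 103.] 53
brass 138 [ 84.5 255.5] [510.1 207.    5. ] [11. 15.] 56
brass 136 [ 68.3 259.5] [512.8 228.1   5. ] [11. 14.] 90
```

```bash
python3 -m handwheel '7.5 0.17 -0.31 3 -0.9;7.5 0 0 3.5 0;7.5 0 0 3.5 0;7.5 0 0 3 0;7.5 0 0 0 0;7.5 0 0 0 0'
cat >> h.py <<'E'
def wl(box=(0,0,640,400),A=60,zs=(("red",25),("blue",25),("black",24),("brass",5)),fn=None):
    s=observe();c=get_calibration("wrist");im=camera("wrist")
    R=s["orientation"];print("tcp",s["tcp_pos"].round(1),"yaw",np.degrees(np.arctan2(R[1][0],R[0][0])).round(2),"w",round(s["grip_width"]*85,1),"gf",s["grasp_force"],s["contact_force"].round(1),s["time"])
    if fn: cv2.imwrite("pics/"+fn,im[:,:,::-1])
    for n,z in zs:
        for a,p,r in blobs(im,n,box,A): print(n,a,p,ray(c,p,z).round(1),np.round(r[1]),round(r[2]))
    return s,c,im
E
python3 -c "
from h import *
wl((150,60,520,300),fn='w2.png')"
```

```text
time: 3.15
tcp_pos: [505.4, -89.2, 102.3]
orientation: [[0.935, -0.353, 0.001], [-0.353, -0.935, 0.0], [0.001, -0.0, -1.0]]
contact_force: [0.3, 0.2, 0.3]
grip_width: 0.877
grasp_force: 0.0
tcp [505.4 -89.2 102.3] yaw -20.69 w 74.5 gf 0.0 [0.3 0.2 0.3] 3.15
red 498 [285.6 217.6] [511.5 -67.7  25. ] [49. 11.] 82
blue 468 [349.2 217.2] [ 496.2 -109.1   25. ] [11. 50.] 7
black 885 [220.2 282.8] [481.2  -2.9  24. ] [43. 33.] 90
black 892 [413.8 282.8] [ 430.5 -136.9   24. ] [43. 33.] 90
black 81 [195.1 273.7] [494.5  11.1  24. ] [ 7. 16.] 37
black 249 [447.1 284.9] [ 420.1 -159.5   24. ] [43.  7.] 53
black 139 [181.4 292.3] [484.2  27.6  24. ] [ 8. 22.] 37
black 266 [318.2 294.5] [446.3 -67.3  24. ] [ 9. 26.] 90
brass 626 [509. 157.] [ 491.6 -230.8    5. ] [35. 24.] 90
brass 130 [347.  167.8] [ 525.4 -119.5    5. ] [20.  7.] 67
brass 130 [286.6 168.5] [540.4 -78.4   5. ] [ 7. 19.] 23
```

View pics/w2.png

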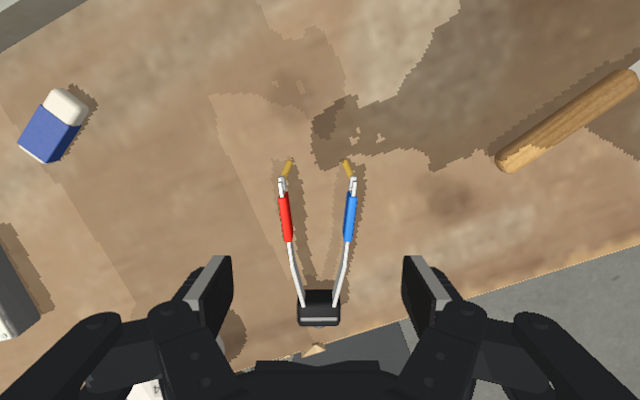

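Wrist view: red sleeve at (286,218), blue at (349,217), tips at (287,168) and (347,168), fingers straddling them evenly. The grip point is (505.6,-89), yaw -20.3°, directly below the TCP.

```bash
python3 -m handwheel '7.5 0 0 2.5 -0.3;7.5 0 0 2.5 0;7.5 0 0 2.5 0;7.5 0 0 1.5 0;7.5 0 0 1.1 0;7.5 0 0 0 0;6.0 0 0 0 0;5.4 0 0 0 0;5.1 0 0 0 0;4.9 0 0 0 0;4.9 0 0 0 0;4.9 0 0 0 0'; python3 -c "
from h import *
wl((150,60,520,400),fn='w3.png',zs=(('red',25),('blue',25),('brass',5)))"
```

```text
time: 4.7
tcp_pos: [505.7, -89.2, 1.0]
orientation: [[0.937, -0.349, 0.002], [-0.349, -0.937, -0.0], [0.002, -0.0, -1.0]]
contact_force: [-0.1, 1.1, 6.5]
grip_width: 0.58
grasp_force: 6.9
tcp [505.7 -89.2   1. ] yaw -20.44 w 49.3 gf 6.898671483504586 [-0.1  1.1  6.5] 4.7
red 1540 [269.  294.3] [512.9 -70.8  25. ] [87. 21.] 83
blue 1515 [365.8 293.8] [ 499.6 -107.3   25. ] [21. 87.] 6
brass 384 [360.2 211.3] [ 526.4 -116.4    5. ] [36. 13.] 63
brass 384 [272.8 211.8] [539.4 -80.8   5. ] [12. 37.] 23
```

View pics/w3.png

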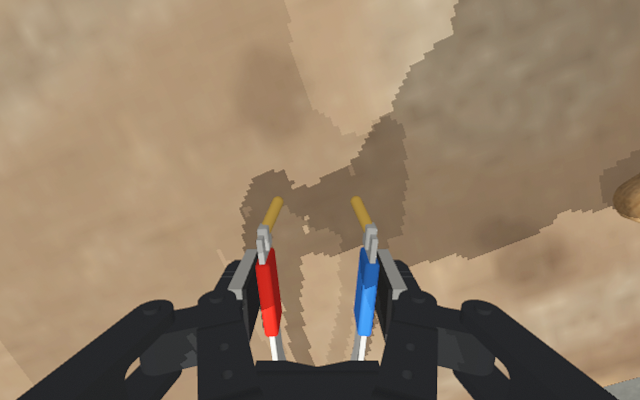

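The sleeves are between the pads, red at (269,294), blue at (366,294), tips at (278,200) and (356,200). The force is 6.9 N. I'll lift, then squeeze in the air.

```bash
python3 -m handwheel '4.9 0 0 -0.5 0;4.9 0 0 -1.5 0;4.9 0 0 -3 0;4.9 0 0 -3 0;4.9 0 0 -1 0;4.6 0 0 0 0;4.4 0 0 0 0;4.2 0 0 0 0;4.0 0 0 0 0;3.9 0 0 0 0;3.9 0 0 0 0;3.9 0 0 0 0'; python3 -c "
from h import *
wl((150,60,520,400),fn='w4.png',zs=(('red',115),('blue',115),('brass',95)))"
```

```text
time: 6.25
tcp_pos: [504.9, -89.1, 90.3]
orientation: [[0.937, -0.349, -0.0], [-0.349, -0.937, 0.0], [-0.0, -0.0, -1.0]]
contact_force: [0.3, -0.2, -0.8]
grip_width: 0.46
grasp_force: 11.0
tcp [504.9 -89.1  90.3] yaw -20.44 w 39.1 gf 10.951781272888184 [ 0.3 -0.2 -0.8] 6.25
red 1352 [278.5 293.5] [511.7 -74.7 115. ] [86. 19.] 87
blue 1314 [356.  292.9] [ 501.1 -103.7  115. ] [18. 86.] 2
brass 353 [512.6 161.6] [ 524.4 -182.2   95. ] [29. 16.] 90
brass 348 [286.9 211.5] [536.9 -86.6  95. ] [11. 36.] 27
brass 353 [346.2 211.1] [ 528.2 -110.7   95. ] [36. 12.] 65
```

View pics/w4.png

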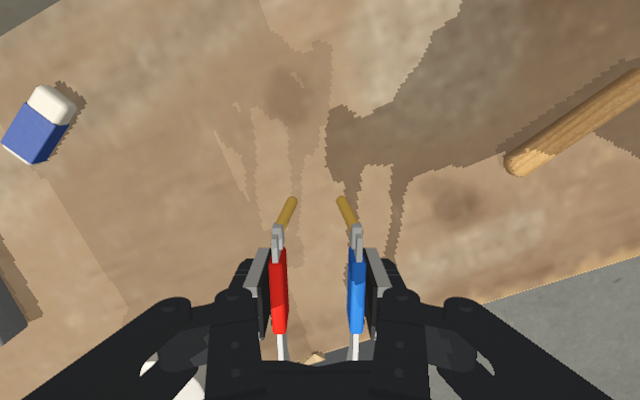

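Held level, red at (279,294), blue at (356,293), tips at (293,200) and (341,200), symmetric. I'll finish the squeeze to 38 mm here and then carry the tweezers over to the cell.

```bash
python3 -m handwheel '3.8 0 0 0 0;3.8 0 0 0 0;3.8 -1.5 -3.2 0 0;3.8 -1.5 -3.2 0 0;3.8 -1.5 -3.2 0 0;3.8 -1.5 -3.2 0 0;3.8 -1.5 -3.2 0 0;3.8 -1.5 -3.2 0 0;3.8 -1.5 -3.2 0 0;3.8 -1.5 -3.2 0 0;3.8 0 0 0 -7;3.8 0 0 0 -7'; python3 -m handwheel '3.8 0 0 0 0;3.8 0 0 0 0'
cat >> h.py <<'E'
def tips(im,c,zu,box=(240,170,400,270)):
    h=cv2.cvtColor(im,cv2.COLOR_RGB2HSV).astype(int);H,S,V=h[...,0],h[...,1],h[...,2]
    m=((H>14)&(H<32)&(S>110)&(V>80)).astype(np.uint8)
    n,l,st,ce=cv2.connectedComponentsWithStats(m);out=[]
    for i in range(1,n):
        x,y=ce[i]
        if 200<st[i,4]<600 and box[0]<x<box[2] and box[1]<y<box[3]:
            q=np.argwhere(l==i)[:,::-1].astype(float)
            u=np.linalg.svd(q-q.mean(0),full_matrices=False)[2][0];u*=-np.sign(u[1])
            w=(q-q.mean(0))@np.array([-u[1],u[0]]);half=(np.ptp(w)+1)/2
            e=q.mean(0)+u*(((q-q.mean(0))@u).max()+.5-half)+np.array([-u[1],u[0]])*(w.max()+w.min())/2
            out.append((e.round(1),half.round(1),ray(c,e,zu+2.5).round(1)))
    return sorted(out,key=lambda o:o[0][0])
E
python3 - <<'E'
from h import *
for f in("w3","w4"):
    # wrist camera fixed to hand: use current calibration in camera units
    im=cv2.imread(f"pics/{f}.png")[:,:,::-1];c=get_calibration("wrist");z=observe()["tcp_pos"][2]-1
    t=tips(im,c,z);print(f,t, np.linalg.norm(t[0][2]-t[1][2]) if len(t)==2 else "")
s,c,im=wl(fn="w5.png",zs=(("brass",38),("red",36),("blue",36)),box=(150,0,500,260))
t=tips(im,c,s["tcp_pos"][2]-1);print(t,np.linalg.norm(t[0][2]-t[-1][2]))
E
```

```text
time: 7.8
tcp_pos: [481.7, 193.3, 90.2]
orientation: [[0.994, -0.107, -0.0], [-0.107, -0.994, -0.0], [-0.0, 0.0, -1.0]]
contact_force: [-0.1, -0.2, 0.2]
grip_width: 0.449
grasp_force: 11.8
time: 8.05
tcp_pos: [482.0, 192.5, 90.3]
orientation: [[0.993, -0.115, 0.0], [-0.115, -0.993, 0.0], [0.0, -0.0, -1.0]]
contact_force: [0.3, 0.3, -0.5]
grip_width: 0.449
grasp_force: 11.8
w3 [(array([276.7, 201.8]), np.float64(6.8), array([516.4, 206.5,  91.8])), (array([356.4, 201.4]), np.float64(6.9), array([512.6, 171.7,  91.8]))] 35.006856471268605
w4 [(array([291. , 201.5]), np.float64(6.4), array([515.8, 200.2,  91.8])), (array([342.2, 201.1]), np.float64(6.5), array([513.4, 177.9,  91.8]))] 22.428776159211164
tcp [482.  192.5  90.3] yaw -6.62 w 38.1 gf 11.810069382190704 [ 0.3  0.3 -0.5] 8.05
brass 386 [295.2 173.6] [517.5 201.5  38. ] [21. 22.] 45
brass 368 [328.6 173.4] [515.3 181.9  38. ] [21. 21.] 45
brass 339 [288.4 211.6] [494.5 208.8  38. ] [11. 35.] 25
brass 344 [344.8 211. ] [490.9 174.5  38. ] [34. 12.] 63
red 277 [279.9  89.6] [565.2 203.8  36. ] [21. 20.] 45
red 65 [284.1 254.4] [465.6 215.8  36. ] [12.  7.] 90
blue 280 [343.5  89.3] [561.3 168.6  36. ] [21. 19.] 90
[(array([292.4, 202.2]), np.float64(6.3), array([515.5, 199.7,  91.8])), (array([295.1, 173. ]), np.float64(11.5), array([528.2, 196.7,  91.8])), (array([328.5, 172.5]), np.float64(11.0), array([526.8, 182.5,  91.8])), (array([340.9, 201.6]), np.float64(6.4), array([513.2, 178.5,  91.8]))] 21.324399170902783
```

View pics/w5.png

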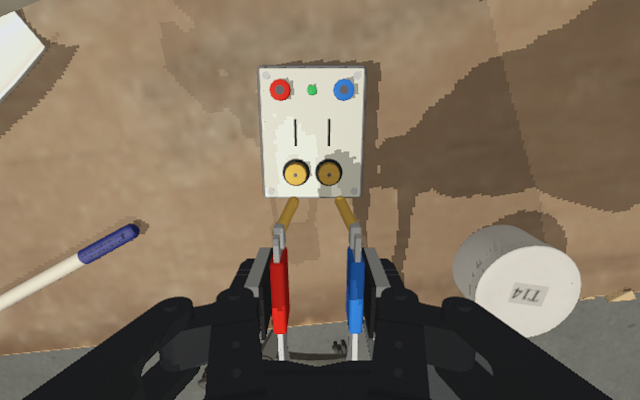

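Cell below: studs at (295,173) and (329,173), tips at (292,202) and (341,202), marker at left and tin at right well clear. The studs measure 19.7 mm apart, so the scale is right. I'll lower to about 5 mm above the studs and compare tips and studs at nearly the same depth.

```bash
python3 -m handwheel '3.8 0.17 -0.28 1.5 0;3.8 0 0 1.5 0;3.8 0 0 1 0;3.8 0 0 0.6 0;3.8 0 0 0 0;3.8 0 0 0 0'
python3 - <<'E'
from h import *
s,c,im=wl(fn="w6.png",zs=(("brass",38),("red",36),("blue",36)),box=(150,0,500,260))
t=tips(im,c,s["tcp_pos"][2]-1);print(t)
cv2.imwrite("pics/w6c.png",cv2.resize(im[130:290,220:420,::-1],None,fx=4,fy=3.7,interpolation=2)[:592])
E
```

```text
time: 8.85
tcp_pos: [484.1, 195.4, 44.6]
orientation: [[0.994, -0.112, 0.0], [-0.112, -0.994, 0.0], [0.0, -0.0, -1.0]]
contact_force: [-0.3, 0.6, -0.4]
grip_width: 0.448
grasp_force: 11.8
tcp [484.1 195.4  44.6] yaw -6.44 w 38.1 gf 11.815843284130096 [-0.3  0.6 -0.4] 8.85
brass 823 [293.6 201.2] [515.7 202.8  38. ] [28. 48.] 40
brass 819 [340.3 200.9] [513.4 181.3  38. ] [46. 28.] 50
red 476 [276.2  89.4] [565.3 203.8  36. ] [27. 26.] 90
red 65 [284.  254.4] [488.6 211.4  36. ] [12.  7.] 90
blue 483 [358.9  89.4] [561.3 168.7  36. ] [27. 26.] 90
[]
```

View pics/w6c.png

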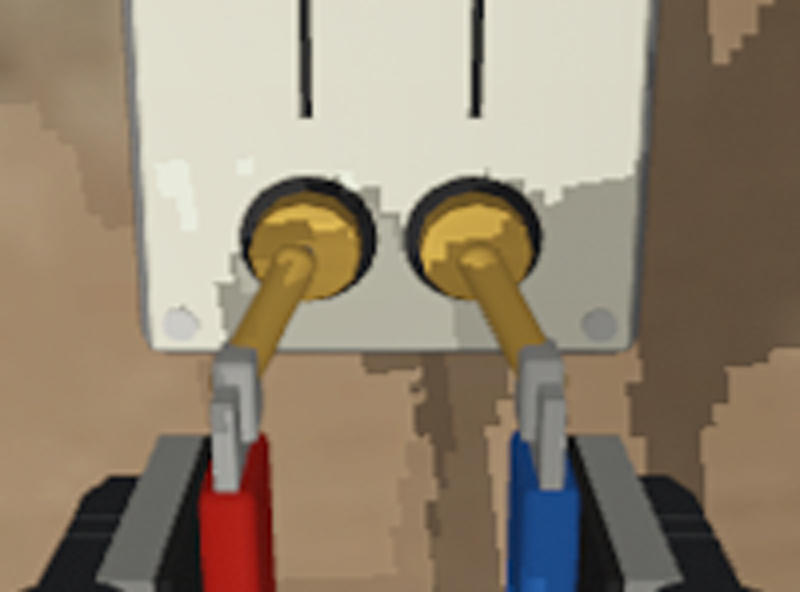

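```bash
python3 - <<'E'
from h import *
c=get_calibration("wrist");o=-c["R"].T@c["t"];print("cam",o.round(1),c["R"].T[:,2].round(3),c["mtx"][0,0])
im=cv2.imread("pics/w6.png")[:,:,::-1];g=cv2.cvtColor(im,cv2.COLOR_RGB2GRAY).astype(float)
# black lines: weighted dark centroid per row at z=30
L=[]
for y in range(138,156,2):
    r=[]
    for x0,x1 in((288,304),(330,348)):
        w=np.clip(170-g[y,x0:x1],0,None);r.append((w*np.arange(x0,x1)).sum()/w.sum())
    a,b=ray(c,(r[0],y),30),ray(c,(r[1],y),30);L.append(np.linalg.norm(a-b))
print("line gap",np.mean(L),np.std(L),r)
h=cv2.cvtColor(im,cv2.COLOR_RGB2HSV).astype(int);m=((h[...,0]>14)&(h[...,0]<32)&(h[...,1]>110)&(h[...,2]>80))
for y in range(178,226,2):
    xs=np.flatnonzero(m[y,270:365])+270;sp=np.split(xs,np.flatnonzero(np.diff(xs)>1)+1);print(y,[(int(q[0]),int(q[-1])) for q in sp if len(q)])
im5=cv2.imread("pics/w5.png")[:,:,::-1];h=cv2.cvtColor(im5,cv2.COLOR_RGB2HSV).astype(int);m=((h[...,0]>14)&(h[...,0]<32)&(h[...,1]>110)&(h[...,2]>80))
for y in range(193,228,2):
    xs=np.flatnonzero(m[y,270:365])+270;sp=np.split(xs,np.flatnonzero(np.diff(xs)>1)+1);print('w5',y,[(int(q[0]),int(q[-1])) for q in sp if len(q)])
E
```

```text
cam [557.4 187.3 186.8] [-0.282  0.032 -0.959] 334.22412611169807
line gap 19.99130294532659 0.032015175628943786 [np.float64(295.9548387096774), np.float64(338.69303797468353)]
178 []
180 []
182 [(293, 299), (336, 340)]
184 [(289, 303), (331, 345)]
186 [(287, 305), (329, 347)]
188 [(285, 307), (326, 349)]
190 [(285, 308), (326, 350)]
192 [(284, 308), (325, 351)]
194 [(283, 309), (325, 351)]
196 [(283, 309), (325, 352)]
198 [(282, 309), (325, 352)]
200 [(283, 309), (325, 352)]
202 [(283, 308), (326, 351)]
204 [(284, 308), (326, 350)]
206 [(285, 307), (328, 349)]
208 [(285, 304), (330, 349)]
210 [(284, 300), (334, 350)]
212 [(283, 293), (340, 351)]
214 [(282, 292), (341, 352)]
216 [(281, 291), (342, 353)]
218 [(280, 290), (343, 354)]
220 [(279, 290), (344, 355)]
222 [(278, 289), (345, 355)]
224 [(284, 288), (345, 349)]
w5 193 []
w5 195 []
w5 197 [(291, 295), (337, 343)]
w5 199 [(288, 298), (335, 345)]
w5 201 [(288, 298), (335, 346)]
w5 203 [(287, 298), (335, 347)]
w5 205 [(286, 297), (336, 348)]
w5 207 [(285, 296), (337, 349)]
w5 209 [(284, 295), (338, 350)]
w5 211 [(283, 294), (339, 351)]
w5 213 [(282, 293), (340, 352)]
w5 215 [(281, 292), (341, 353)]
w5 217 [(280, 291), (342, 354)]
w5 219 [(279, 290), (343, 355)]
w5 221 [(278, 289), (344, 356)]
w5 223 [(279, 289), (345, 350)]
w5 225 [(284, 288), (346, 349)]
w5 227 [(285, 287), (347, 348)]
```

```bash
python3 -m handwheel '3.75 0 0 0 0;3.75 0 0 0 0;3.75 0 0 0 0'; python3 - <<'E'
from h import *
s,c,im=wl(fn="w7.png",zs=())
h=cv2.cvtColor(im,cv2.COLOR_RGB2HSV).astype(int);m=((h[...,0]>14)&(h[...,0]<32)&(h[...,1]>110)&(h[...,2]>80))
for y in range(213,222,2):
    xs=np.flatnonzero(m[y,270:365])+270;sp=np.split(xs,np.flatnonzero(np.diff(xs)>1)+1);print(y,[(int(q[0]),int(q[-1])) for q in sp if len(q)])
z=s["tcp_pos"][2]-1+2.5
S=[ray(c,p,38) for p in((296,195.7),(338.6,195.7))];T=[ray(c,p,z) for p in((293.3,201.2),(340.2,201))]
print(S,np.linalg.norm(S[0]-S[1]));print(T,np.linalg.norm(T[0]-T[1]))
d=(S[0]+S[1]-T[0]-T[1])/2;print("delta tool",(s["orientation"].T@d).round(2))
E
```

```text
time: 9.28
tcp_pos: [483.9, 195.3, 44.4]
orientation: [[0.994, -0.112, 0.0], [-0.112, -0.994, 0.0], [0.0, -0.0, -1.0]]
contact_force: [-0.0, 0.3, -0.3]
grip_width: 0.443
grasp_force: 12.2
tcp [483.9 195.3  44.4] yaw -6.44 w 37.7 gf 12.194328010082245 [-0.   0.3 -0.3] 9.275
213 [(283, 294), (340, 351)]
215 [(282, 293), (341, 352)]
217 [(281, 292), (342, 353)]
219 [(280, 291), (343, 354)]
221 [(279, 290), (344, 355)]
[array([518.06810738, 201.31822611,  38.        ]), array([515.85460675, 181.82639181,  38.        ])] 19.617114712556667
[array([517.81195546, 202.07135774,  45.90438908]), array([515.58418895, 181.64695698,  45.90438908])] 20.54553698149217
delta tool [0.29 0.26 7.9 ]
```

```bash
cat > f.py <<'E'
from bench import *
import numpy as np
F=[]
for i in range(8):
    camera("wrist");s=observe();F.append([*s["contact_force"],*s["wrist_torque"],s["tcp_pos"][2],s["grasp_force"]])
print(np.mean(F,0).round(3),np.std(F,0).round(2),s["time"])
E
python3 -m handwheel '3.75 0.03 0.02 0.2 0;3.75 0 0 0.2 0;3.75 0 0 0 0'|sed -n 2p; python3 f.py; python3 -m handwheel '3.75 0 0 0.1 0;3.75 0 0 0.1 0;3.75 0 0 0 0'|sed -n 2p; python3 f.py;python3 -m handwheel '3.75 0 0 0.1 0;3.75 0 0 0 0'|sed -n 2p; python3 f.py
```

```text
tcp_pos: [484.1, 195.0, 40.1]
[-5.4400e-01  1.4700e-01  2.9200e-01  1.0000e-02  1.4000e-02  3.0000e-03
  4.0317e+01  1.2233e+01] [0.44 0.73 0.29 0.02 0.04 0.04 0.06 0.04] 10.1
tcp_pos: [484.1, 195.0, 38.2]
[-1.7000e-02 -6.8000e-02  5.5000e-01 -8.6000e-02 -7.0000e-03  1.2000e-02
  3.8288e+01  1.2152e+01] [0.55 0.29 0.66 0.05 0.03 0.02 0.02 0.02] 10.875
tcp_pos: [484.2, 195.1, 37.2]
[ 1.3600e-01 -1.9500e-01  1.2190e+00 -5.3000e-02 -1.2500e-01  1.2000e-02
  3.7309e+01  1.2433e+01] [0.27 0.55 0.33 0.03 0.03 0.02 0.01 0.01] 11.525
```

```bash
python3 -m handwheel '3.75 0 0 0.1 0;3.75 0 0 0.02 0;3.75 0 0 0 0;3.75 0 0 0 0'|sed -n 2p; python3 f.py; python3 - <<'E'
from h import *
s,c,im=wl(fn="w8.png",zs=())
a=cv2.resize(im[130:290,240:400,::-1],None,fx=3.7,fy=3.7,interpolation=2)
sc=camera("scene");cc=get_calibration("scene");p=proj(cc,np.array([500,192,40.])).astype(int);print(p)
b=cv2.resize(sc[p[1]-40:p[1]+40,p[0]-13:p[0]+14,::-1],(200,592),interpolation=2)
cv2.imwrite("pics/w8c.png",np.hstack([a,b]) if a.shape[0]==592 else a)
E
```

```text
tcp_pos: [484.1, 195.1, 36.1]
[-1.9700e-01 -2.2600e-01  1.1020e+00 -3.4000e-02 -4.0000e-03 -1.7000e-02
  3.6101e+01  1.2116e+01] [0.53 0.26 0.45 0.05 0.02 0.02 0.01 0.26] 12.425
tcp [484.2 195.   36.1] yaw -6.44 w 37.7 gf 12.473814189434052 [ 0.2 -0.3  0.6] 12.425
[272 236]
```

View pics/w8c.png

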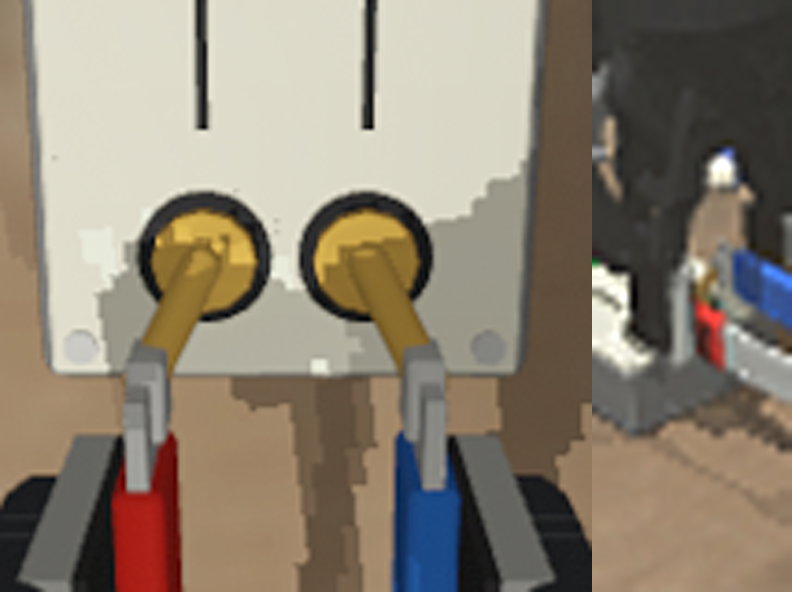

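Both tips sit mid-stud, at crop (207,258) and (367,258), and the discs are centred in their black rings. I'll check the press depth and whether the tweezers pitched, from the image shifts.

```bash
python3 - <<'E'
from h import *
c=get_calibration("wrist")
for f in("w5","w7","w8"):
    im=cv2.imread(f"pics/{f}.png")[:,:,::-1];h=cv2.cvtColor(im,cv2.COLOR_RGB2HSV).astype(int)
    m=((h[...,0]>14)&(h[...,0]<32)&(h[...,1]>110)&(h[...,2]>80)).astype(np.uint8);m[228:]=0;m[:,:270]=0;m[:,365:]=0
    for r in range(185,201,5) if f!="w5" else []:
        xs=np.flatnonzero(m[r])
        sp=np.split(xs,np.flatnonzero(np.diff(xs)>1)+1);print(f,r,[(int(q[0]),int(q[-1])) for q in sp if len(q)])
    print(f,"brass bottom/top rows",[(int(np.flatnonzero(m[:,a:b].any(1)).min()),int(np.flatnonzero(m[:,a:b].any(1)).max())) for a,b in((270,317),(317,365))])
    for y in (215,219): 
        xs=np.flatnonzero(m[y]);print(y,xs.min(),xs.max())
    hh=((h[...,1]<40)&(h[...,2]>100));
    for n in("red","blue"): print(n,[(a,p) for a,p,_ in blobs(im,n,(260,240,370,345),400)])
for z in(38,36,35,34,32): print(z,[proj(c,np.array([x,y,z])).round(1) for x,y in((518.07,201.3),(515.85,181.8),(518.07-6.46,201.3+.7),(518.07+6.46,201.3-.7))])
E
```

```text
w5 brass bottom/top rows [(162, 227), (162, 227)]
215 281 353
219 279 355
red [(np.int32(1323), array([279.6, 293.4]))]
blue [(np.int32(1275), array([355., 293.]))]
w7 185 [(288, 304), (329, 346)]
w7 190 [(284, 308), (326, 350)]
w7 195 [(283, 309), (325, 352)]
w7 200 [(283, 309), (325, 351)]
w7 brass bottom/top rows [(182, 227), (182, 227)]
215 282 352
219 280 354
red [(np.int32(1318), array([280. , 293.3]))]
blue [(np.int32(1280), array([354.4, 293. ]))]
w8 185 []
w8 190 [(285, 304), (329, 348)]
w8 195 [(282, 307), (326, 351)]
w8 200 [(281, 309), (325, 352)]
w8 brass bottom/top rows [(186, 227), (186, 227)]
215 282 352
219 280 354
red [(np.int32(1317), array([280. , 293.3]))]
blue [(np.int32(1275), array([354.4, 293. ]))]
38 [array([294.4, 201.2]), array([339.3, 201.3]), array([294.8, 215.3]), array([294. , 186.8])]
36 [array([294.7, 200. ]), array([339., 200.]), array([295. , 213.9]), array([294.3, 185.7])]
35 [array([294.8, 199.4]), array([338.9, 199.4]), array([295.2, 213.2]), array([294.5, 185.2])]
34 [array([295. , 198.7]), array([338.7, 198.8]), array([295.3, 212.5]), array([294.6, 184.6])]
32 [array([295.3, 197.5]), array([338.5, 197.6]), array([295.6, 211.2]), array([294.9, 183.6])]
```

```bash
python3 - <<'E'
from h import *
def edge(p,y0,lev=None):
    lo,hi=p.min(),p.max();l=(lo+hi)/2;s=np.sign(p[:-1]-l)*np.sign(p[1:]-l);i=np.flatnonzero(s<=0)[0];return y0+i+(l-p[i])/(p[i+1]-p[i])
import glob
c=get_calibration("wrist");tcp8=np.array([484.15,195.05,36.1]);R=observe()["orientation"]
def at(tcp):  # camera calibration moved rigidly with tool (same orientation)
    d=dict(c);d["t"]=c["t"]-c["R"]@(tcp-tcp8);return d
for f,tcp in(("w6",np.array([484.1,195.4,44.5])),("w7",np.array([483.95,195.3,44.4])),("w8",tcp8)):
    g=cv2.imread(f"pics/{f}.png")[:,:,2].astype(float);ca=at(tcp)
    for sx,lx in(((293,300),295.9),((334,341),338.7)):
        le=[]
        y0=155;col=int(round(lx)); pl=g[y0:172,col-1:col+2].min(1) if 0 else g[y0:172,col]
        e1=edge(pl,y0);y1=174;ps=g[y1:192,sx[0]:sx[1]].mean(1)
        k=ps.argmin();e2=edge(ps[k:],y1+k)
        L=ray(ca,(lx,e1),30)
        print(f,"line end",round(e1,2),L.round(2),"stud edge",round(e2,2))
        for z in(38,36,35,34,33,32): print("   ",z,(R.T@(ray(ca,(lx,e2),z)-L))[0].round(2),end="")
        print()
E
```

```text
w6 line end 161.38 [532.73 200.04  30.  ] stud edge 184.51
    38 -9.29    36 -9.76    35 -10.0    34 -10.24    33 -10.47    32 -10.71
w6 line end 161.39 [530.45 180.    30.  ] stud edge 184.66
    38 -9.35    36 -9.83    35 -10.07    34 -10.31    33 -10.54    32 -10.78
w7 line end 160.97 [532.79 199.91  30.  ] stud edge 184.39
    38 -9.42    36 -9.89    35 -10.13    34 -10.37    33 -10.6    32 -10.84
w7 line end 160.97 [530.51 179.88  30.  ] stud edge 184.44
    38 -9.45    36 -9.92    35 -10.16    34 -10.4    33 -10.63    32 -10.87
w8 line end 156.48 [536.27 198.73  30.  ] stud edge 187.07
    38 -12.01    36 -12.5    35 -12.75    34 -12.99    33 -13.24    32 -13.49
w8 line end 164.54 [530.53 180.18  30.  ] stud edge 187.03
    38 -8.38    36 -8.87    35 -9.12    34 -9.36    33 -9.61    32 -9.85
```

The stud's far edge suggests about 4 mm of press. The pads swing forward as they squeeze, which puts the tips about 1 mm lower than assumed. I'll ease up by 1.1 mm and measure again.

```bash
python3 -m handwheel '3.75 0 0 -0.11 0;3.75 0 0 0 0;3.75 0 0 0 0;3.75 0 0 0 0'|sed -n 2p; python3 f.py; python3 - <<'E'
from h import *
def edge(p,y0):
    l=(p.min()+p.max())/2;i=np.flatnonzero((p[:-1]-l)*(p[1:]-l)<=0)[0];return y0+i+(l-p[i])/(p[i+1]-p[i])
s,c,im=wl(fn="w9.png",zs=());R=s["orientation"]
tc=s["tcp_pos"]
for f,tcp in(("w6",np.array([484.1,195.4,44.5])),("w7",np.array([483.95,195.3,44.4])),("w8",np.array([484.15,195.05,36.1])),("w9",tc)):
    g=cv2.imread(f"pics/{f}.png")[:,:,2].astype(float);ca=dict(c);ca["t"]=c["t"]-c["R"]@(tcp-tc)
    for sx,cx in((293,300),(291,299)),((334,341),(335,343)):
        e1=edge(g[157:171,cx[0]:cx[1]].min(1),157);ps=g[174:193,sx[0]:sx[1]].mean(1);k=ps.argmin();e2=edge(ps[k:],174+k);x=np.mean(sx)
        L=ray(ca,(x,e1),30);zs=np.arange(30,41,.1);d=[(R.T@(ray(ca,(x,e2),z)-L))[0] for z in zs]
        print(f,round(e1,2),round(e2,2),"z for -9.38:",zs[np.argmin(np.abs(np.array(d)+9.38))].round(1))
E
```

```text
tcp_pos: [484.2, 195.1, 37.2]
[-1.1900e-01  2.3200e-01  9.0000e-01  1.6000e-02 -7.4000e-02  1.6000e-02
  3.7193e+01  1.2230e+01] [0.57 0.42 0.26 0.08 0.03 0.04 0.01 0.23] 13.425
tcp [484.2 195.1  37.2] yaw -6.44 w 37.6 gf 12.659407407045364 [-0.  -0.4  1.1] 13.425
w6 161.38 184.51 z for -9.38: 37.6
w6 161.38 184.66 z for -9.38: 37.9
w7 160.96 184.39 z for -9.38: 38.2
w7 160.96 184.44 z for -9.38: 38.3
w8 164.54 187.07 z for -9.38: 34.0
w8 164.54 187.03 z for -9.38: 33.9
w9 164.37 187.03 z for -9.38: 34.6
w9 164.38 187.01 z for -9.38: 34.5
```

```bash
python3 -m handwheel '3.75 0 0 -0.03 0;3.75 0 0 0 0;3.75 0 0 0 0;3.75 0 0 0 0;3.75 0 0 0 0;3.75 0 0 0 0;3.75 0 0 0 0;3.75 0 0 0 0'; python3 - <<'E'
from h import *
s,c,im=wl(fn="w10.png",zs=())
cv2.imwrite("pics/w10c.png",cv2.resize(im[130:290,220:420,::-1],None,fx=4,fy=3.7,interpolation=2))
E
```

```text
time: 14.48
tcp_pos: [484.2, 195.1, 37.5]
orientation: [[0.994, -0.112, -0.0], [-0.112, -0.994, 0.0], [-0.0, -0.0, -1.0]]
contact_force: [0.8, 0.5, 1.5]
grip_width: 0.44
grasp_force: 12.6
tcp [484.2 195.1  37.5] yaw -6.43 w 37.4 gf 12.629537433385849 [0.8 0.5 1.5] 14.475
```

View pics/w10c.png

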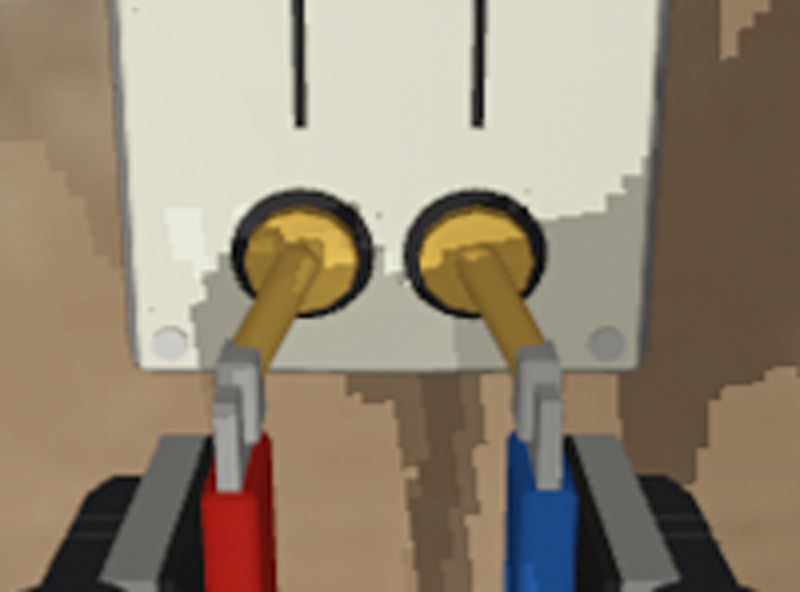

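The tips sit in the middle of both studs, at crop (295,258) and (480,258). The force is steady and the tweezers are level, so I'm handing in.

```bash
python3 -c "
from bench import *
print(hand_in())"
```

```text
the job is handed in; nothing more can be done
None
```

I handed the job in at about 14.5 s with the tweezers held level, one tip on each stud; by my camera estimates the tip gap is 20–20.5 mm and both studs are pressed about 3 mm of their 6 mm travel, but hand-in returned no verdict.

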